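# Load a test piece in the pull tester and hold it at the set mark

## Robot

A 6-joint arm with a two-finger parallel gripper is mounted at the origin on the work surface. World frame = base frame: x ahead of the robot, y to its left, z up, the work surface at z = 0. Lengths are in mm, angles in degrees, forces in N, time in s.
With the tool pointing down it reaches from about 225 to 875 mm from the base axis. Payload 3.4 kg.
Tool frame: the origin (TCP) lies midway between the tips of the shut fingers; the grasp point (between the pads) lies 19 mm behind it; z points along the fingers, y is the direction in which the jaws open and shut (so a half turn about z gives the same grasp; the last joint's range is limited). The gripper opens to 85 mm and grips with 20 to 120 N. Pads are 22 mm wide; open, the fingers measure 114 mm over their backs; the gripper's body (76 mm by 85 mm) begins 54 mm behind the grasp point. The pads swing forward as they close: fully open they stand 13 mm farther back than shut.
Start: joints at [69.672, 15.808, 86.224, -0, 77.962, -6.933], TCP at [133.228, 559.386, 231.328] pointing down, gripper open.
Joint ranges: [-165.64, 165.64], [-43.16, 119.46], [12.63, 154.43], [-67.54, 247.53], [6.08, 155.33], [-154.97, 154.97]. Speed limits (degrees/s): [147.25, 147.25, 180, 180, 180, 180].

## Interface

Orientations are given as [roll, pitch, yaw] about the fixed x, y, z axes, in that order (R = Rz(yaw) Ry(pitch) Rx(roll)).
In Python, from plant import state, get_image, camera_info, close_job gives the robot as it stands. The module is installed in compiled form; this text tells all that it offers.
- The arm moves only by the tool apply_moves, never from a script. Its argument "deltas" is text: rows parted by semicolons, each of 4 numbers parted by spaces: the shift along the world's x, y, z in units of 30 mm (1.0 is 30 mm), then the turn about the world's z in units of 6 degrees (1.0 is 6 degrees). In form: tx ty tz turn; .... A call has 1 to 12 rows; each row shifts and turns the commanded pose from where the row before left it; what a row does not reach is not made up. A row lasts 1/12 s, in which the tool goes at most 41.7 mm and 7.16 degrees, less where a joint would pass 70% of its speed; a pose out of reach is approached as far as the arm can. A call is refused whole if a number of a shift passes 1 or a number of a turn 1, either way. A call with a gripper value outside its range is refused whole. "claw" is the finger opening in mm, from 0 to 85.4, set as the call begins (left out, the last holds). The fingers move at their own pace and stop on an object; "force" is the grip in N (left out, the last holds). Time passes only in rows, so rows that do not move let the fingers close. It gives the time, the measured TCP pose, the force and the opening at its end, in the units of the state.
- state(): the state, without advancing time (a new reading comes with each control period).
- get_image(name): name is "side" or "top"; returns the picture (420x560x3 uint8, red, green, blue); there is no depth.
- camera_info(name): a dict with "intrinsics" (3x3 intrinsics, pixels), "eye" and "orientation" of the camera in the world. Camera axes: x right, y down, z forward; pixel columns grow to the right and rows downward; lengths in mm; the calibration is good to about 2 mm. A picture is of the moment at which its call begins. camera_info takes no time and is no camera call.
- close_job(): hands the job in, once; it reports no verdict.
The state is a dict: "t": time; "joint_positions": joint angles; "qvel": joint speeds; "tau": joint torques, N m; "tool_pos": TCP position; "tool_rot": TCP orientation; "wrist_force": force on the tool from outside, world axes, zero at the start; "moment": the same for the moment, N m; "grip_width": finger opening in mm.
Only numpy, scipy, OpenCV 4.12 (cv2) and the standard library are available. Lean on these libraries where they do the work, as an engineer would, in place of code of your own. Each camera call takes 0.05 s, during which the arm holds its last target. There are 200 camera calls.

## Task

Lay the dog-bone test piece in the two raised forked saddles of the pull tester, its narrow waist down between the prongs and its wide heads outside them, and let go of it. Then take the upright black handle of the carriage and pull it away from the gauge, so that the test piece draws the gauge's sprung plunger out, until the plunger's black pointer stands between the two tabs of the small steel clip on the scale bar; finish while holding the handle there (the spring pulls it back if let go). Leave the straight bar, the brass weight, the plywood and the screwdriver where they are.

Things in the scene. Friction and masses are not known exactly. Their poses are not given: they have to be found in the camera images.
- piece_center (a point): centre (half-way up) of the loose dog-bone test piece, grey plastic, 60 g, lying flat on the bench: 150 mm long along its y, 12 mm thick; waist 12 mm wide and 106 mm long, at each end a head 36 mm wide and 22 mm long. The same either way round. Of the two grey bars it is the one with wide heads.
- cradle (a point): fixed point of the tester: midway between the two saddles at home, on the centre line at the height of the saddles' tops, 62 mm over the bench. z up, y along the tester to the gauge (the handle is pulled towards -y), x across. Laid in, the test piece's centre is 6 mm above it, its y along this y. Below, between the saddles, is open space down to 16 mm under saddle-top height.
- gauge_saddle (a point): middle of the top of the gauge-side saddle, a steel ledge 44 mm wide (x), from 40 to 90 mm to +y of the cradle point. At its inner end (40 to 48.5 mm) stand two prongs 20 mm high and 12 mm wide, 20 mm apart: the waist goes between them, the head lies outside them with 4.5 mm play along y.
- pull_saddle (a point): middle of the top of the carriage's saddle, the mirror image at -y (40 to 90 mm to -y of the cradle point): same ledge, prongs, gap and play.
- plunger: steel plunger of the force gauge, carries the gauge saddle and the pointer; slides to -y by up to 60 mm; a spring pulls it home with 2.4 N plus 0.2 N per mm. Origin 62 mm under the cradle point when home. At the end only the test piece may pull it, not the robot.
- pointer (a point): tip of the plunger's black pointer blade (4 mm wide along y, 3 mm thick), sticking out to the tester's +x side; at home 56.5 mm to +x, 86 mm to +y and 4.5 mm above the cradle point.
- mark (a point): middle of the gap between the two upright tabs (3 mm thick, 14 mm apart inside, 10 mm high) of the small dark steel clip on the aluminium scale bar at the tester's +x side, on the path of the pointer's tip, 20 to 45 mm from its home towards -y. The pointer passes beside the tabs without touching.
- carriage: grey and steel carriage with the pull saddle and the handle; slides to -y by up to 82 mm; its own light spring pulls it home with 1.6 N plus 0.04 N per mm. Pulled from home it first takes up the test piece's play (about 9 mm in all), then draws the plunger along. Origin 62 mm under the cradle point when home.
- handle (a point): on the axis of the carriage's upright round black handle, 22 mm in diameter, standing from 62 to 130 mm over the bench (a 26 mm collar in its lowest 8 mm); this point is 108 mm over the bench, at home 130 mm to -y of the cradle point. Grip it from above.
- plain_bar: bystander: straight grey bar without heads, 16 x 150 x 12 mm, long along its y, origin under its centre. It and the test piece lie on either side, in front of the tester, and may be swapped.
- weight: bystander: brass weight with a knob, 38 mm across, 60 mm high, origin under its centre
- ply: bystander: two plywood blocks glued in a stack, 120 x 100 x 36 mm, origin under the centre
- driver: bystander: screwdriver lying flat, origin on its underside
Things that resemble listed ones, but are neither listed nor needed, are in the scene too. Several things look just like the part that bears piece_center: the one meant starts farthest to the robot's left.

How it is judged:
By the outcome, as a careful person would: the job done as asked, in the order asked, and still so for the second after the job is handed in, while the arm keeps its last pose, push and grip.
It also fails if it takes over 54 s, if anything falls off the work surface, if the arm or the gripper's body presses on something with over 40 N, if the wrist force passes 120 N, or if a joint passes its speed limit or range.

## Working session

There is one attempt and no reset: what is moved stays moved. The work goes in short steps, Python scripts to look and compute and a tool call to move; the robot and the scene stay as the last step left them, time stands still between calls to the robot, and variables do not carry over. Pictures are saved under pics/ and viewed, about 8 in all and at most 12, crops included, and the job is handed in when it is done.

Besides the shell and the picture viewer there is one more tool, called after ">>>" in YAML: its name, and indented under it one key for each argument. apply_moves: Moves the arm, as the interface text tells. Its arguments: {"type":"object","properties":{"deltas":{"type":"string"},"claw":{"type":"number"},"force":{"type":"number"}},"required":["deltas"]}

```bash
mkdir -p pics; cat > h.py <<'E'
import numpy as np, cv2
from plant import state,get_image,camera_info,close_job
def save(n,f,crop=None,k=1):
    im=get_image(n)[:,:,::-1]
    cv2.imwrite('pics/raw_'+f+'.png',im)
    if crop: x0,y0,x1,y1=crop; im=im[y0:y1,x0:x1]
    if k!=1: im=cv2.resize(im,None,fx=k,fy=k,interpolation=cv2.INTER_CUBIC)
    cv2.imwrite('pics/'+f+'.png',im)
def cam(n):
    c=camera_info(n); K=np.array(c['intrinsics'],float); e=np.array(c['eye'],float); o=np.array(c['orientation'],float)
    if o.shape!=(3,3):
        from scipy.spatial.transform import Rotation as R
        o=R.from_euler('xyz',o,degrees=True).as_matrix()
    return K,e,o
def pix(n,u,v,z):
    K,e,R=cam(n); d=R@np.linalg.solve(K,[u,v,1.]); return e+d*(z-e[2])/d[2]
def proj(n,p):
    K,e,R=cam(n); q=K@(R.T@(np.array(p,float)-e)); return q[:2]/q[2]
E
python3 - <<'E'
from h import *
for n in('top','side'): save(n,n+'0',k=1.42); print(n,camera_info(n))
s=state();print(s['t'],s['tool_pos'],s['tool_rot'],s['grip_width'])
E
```

```text
top {'intrinsics': array([[448.78047269,   0.        , 281.0505241 ],
       [  0.        , 448.78047269, 208.88086366],
       [  0.        ,   0.        ,   1.        ]]), 'eye': array([ 341.59847629,   22.65021282, 1545.49514309]), 'orientation': array([-171.26682646,    0.26200091,  -89.70428394])}
side {'intrinsics': array([[485.61974672,   0.        , 281.51960307],
       [  0.        , 485.61974672, 211.94439494],
       [  0.        ,   0.        ,   1.        ]]), 'eye': array([ 292.81233722, -825.6999348 , 1028.23190683]), 'orientation': array([-1.37012775e+02, -9.46780296e-02, -1.67663866e+01])}
0.1 [133.05053104 558.91660537 230.52848738] [-1.79906915e+02 -1.10013041e-02  1.66605512e+02] 85.40509762199649
```

View pics/top0.png

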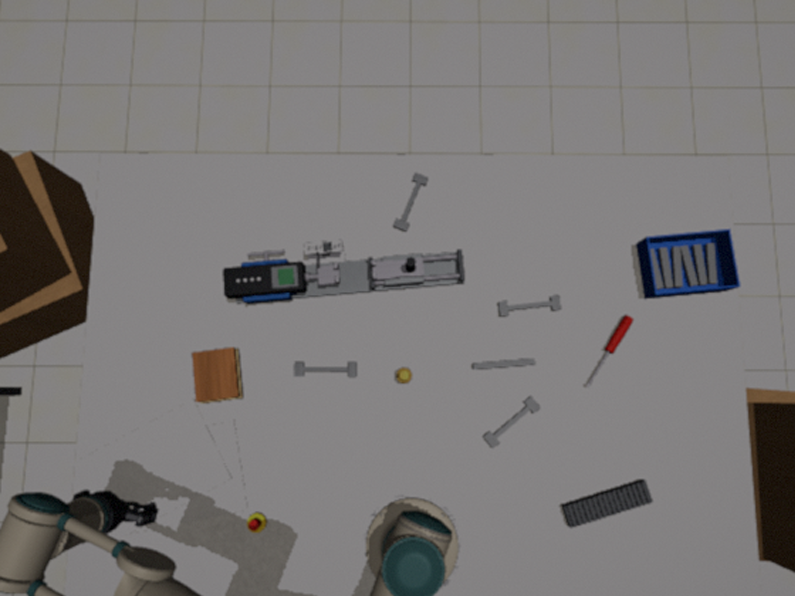

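View pics/side0.png

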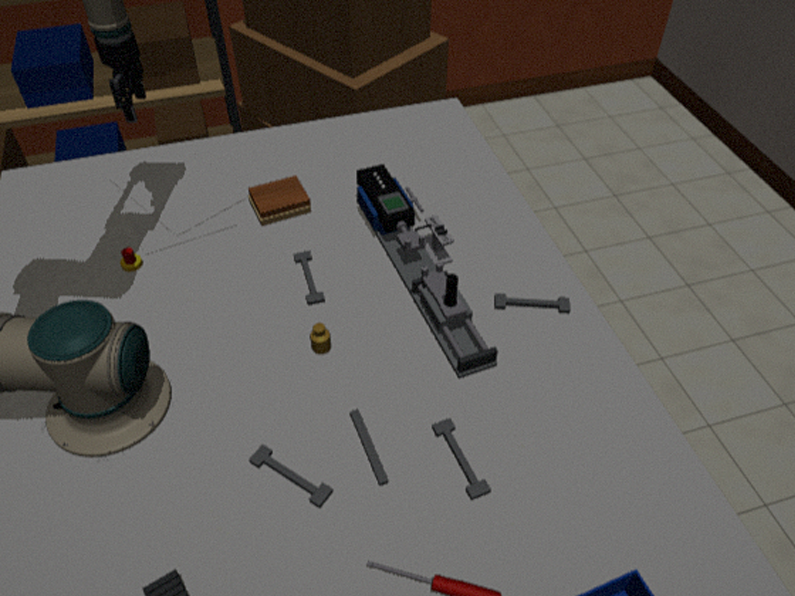

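Top: the target dog-bone, the leftmost, is at about (325,369) and the tester runs from (225,280) to (463,266), with its handle at (410,265). Next I'll take enlarged crops.

```bash
python3 - <<'E'
import cv2
a=cv2.imread('pics/raw_top0.png')
cv2.imwrite('pics/c1.png',cv2.resize(a[165:275,195:335],None,fx=5.5,fy=5.5,interpolation=cv2.INTER_CUBIC))
a=cv2.imread('pics/raw_side0.png')
cv2.imwrite('pics/c2.png',cv2.resize(a[125:255,205:355],None,fx=4.6,fy=4.6,interpolation=cv2.INTER_CUBIC))
E
```

```text
(no output)
```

View pics/c1.png

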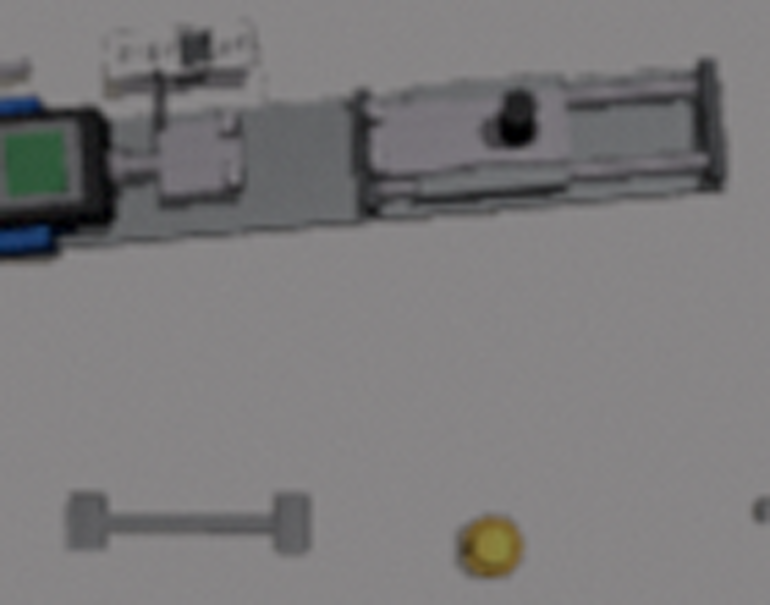

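View pics/c2.png

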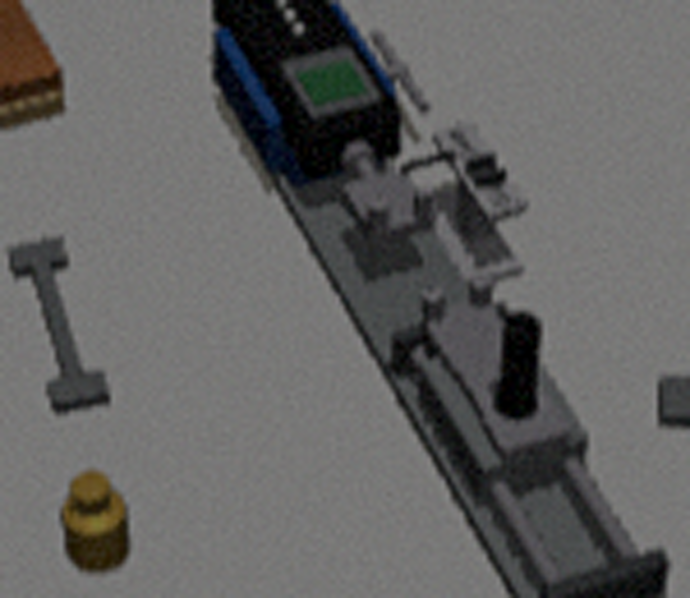

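c1: the piece's heads are at (87,521) and (292,523), the handle top is at (519,104), and the gauge ledge spans x 160–240 and y 125–200. The clip is at (196,46). I'll fit the tester pose to points from both views.

```bash
cat > fit.py <<'E'
from h import *
from scipy.optimize import least_squares
def r1(x,y): return (195+(x+.5)/5.5-.5,165+(y+.5)/5.5-.5)
def r2(x,y): return (205+(x+.5)/4.6-.5,125+(y+.5)/4.6-.5)
obs=[('top',(0,-130,68),r1(519,104)),('side',(0,-130,68),r2(521,322)),
('top',(22,90,0),r1(163,127)),('top',(-22,90,0),r1(160,200)),('top',(-22,40,0),r1(240,195)),
('top',(56.5,86,4.5),r1(160,72)),('side',(56.5,86,4.5),r2(449,152)),
('side',(-16,-44,20),r2(432,293)),('side',(16,-44,20),r2(482,283)),
('top',(-22,-40,0),r1(372,187)),('top',(22,-40,0),r1(365,110))]
def T(p,l):
    a=np.deg2rad(p[2]);c,s=np.cos(a),np.sin(a)
    return [p[0]+c*l[0]-s*l[1],p[1]+s*l[0]+c*l[1],62+l[2]]
f=lambda p:np.concatenate([proj(n,T(p,l))-o for n,l,o in obs])
r=least_squares(f,[450,100,5],loss='soft_l1',x_scale=[10,10,1])
if __name__=='__main__':
    print(r.x);print(f(r.x).reshape(-1,2).round(1))
    a=pix('top',*r1(87,521),12);b=pix('top',*r1(292,523),12);print(a,b,(a+b)/2,np.linalg.norm(a-b))
    c=pix('side',*r2(38,256),12);d=pix('side',*r2(78,388),12);print(c,d,(c+d)/2,np.linalg.norm(c-d))
    p=r.x;m=np.array(pix('top',*r1(196,46),66));print('clip',m)
    for l in [(0,-130,46),(56.5,86,4.5)]:print(l,T(p,l))
    K=np.deg2rad(p[2]);dd=m[:2]-p[:2];print('clip local',np.cos(K)*dd[0]+np.sin(K)*dd[1],-np.sin(K)*dd[0]+np.cos(K)*dd[1])
E
python3 fit.py
```

```text
[628.46429365 135.07456749   6.33161172]
[[-0.2 -0.3]
 [-0.5  0.6]
 [-1.3  0.1]
 [ 0.4 -0.3]
 [ 0.6 -1. ]
 [-0.6 -0.2]
 [-0.5  0.6]
 [-0.8  0.6]
 [-1.3 -0.4]
 [ 0.3 -2. ]
 [ 0.3 -0.8]]
[402.5145065  270.22775408  12.        ] [401.91620965 143.40380614  12.        ] [402.21535808 206.81578011  12.        ] 126.82535918370266
[405.46991901 267.04807956  12.        ] [405.85601621 141.52066209  12.        ] [405.66296761 204.28437082  12.        ] 125.52801124235323
clip [690.87592263 202.94035825  66.        ]
(0, -130, 46) [np.float64(642.8010434802219), np.float64(5.8675336059253596), 108]
(56.5, 86, 4.5) [np.float64(675.1353469489267), np.float64(226.7809619419903), 66.5]
clip local 69.51535634178799 60.56890473054894
```

Fit residuals are about 1 px. The cradle is at (628.5,135.1) with yaw 6.3°, and the piece is at about (404,205.5) with yaw 0. The jaws need tool yaw 90. Moving above the piece.

>>> apply_moves:
  deltas: "0.75 -0.98 0 -1;0.75 -0.98 0 -1;0.75 -0.98 0 -1;0.75 -0.98 0 -1;0.75 -0.98 0 -1;0.75 -0.98 0 -1;0.75 -0.98 -0.1 -1;0.75 -0.98 -0.2 -1;0.75 -0.98 -0.3 -1;0.75 -0.98 -0.3 -1;0.75 -0.98 -0.3 -1;0.75 -0.98 -0.3 -1"
  claw: 50

```text
t: 1.1
tool_pos: [403.7, 204.9, 185.8]
tool_rot: [-180.0, -0.0, 94.3]
wrist_force: [0.1, 1.2, -0.6]
grip_width: 50.1
```

>>> apply_moves:
  deltas: "0 0 -0.9 -0.72;0 0 -0.9 0;0 0 -0.9 0;0 0 -0.9 0;0 0 -0.6 0;0 0 0 0"

```text
t: 1.6
tool_pos: [400.0, 205.3, 56.9]
tool_rot: [-179.5, 0.2, 90.3]
wrist_force: [-1.3, 0.1, 0.3]
grip_width: 50.0
```

```bash
python3 - <<'E'
from h import *
s=state();print(s['tool_pos'],s['tool_rot'])
im=[]
save('side','g_s',(190,155,265,235),5); save('top','g_t',(190,235,265,315),5)
a=cv2.imread('pics/g_s.png');b=cv2.imread('pics/g_t.png');cv2.imwrite('pics/g.png',np.hstack([a,b]))
print(proj('side',s['tool_pos']),proj('top',s['tool_pos']))
E
```

```text
[399.9760261  205.34341981  56.91541073] [-1.79526834e+02  1.55182390e-01  9.02610270e+01]
[213.60387957 183.34703867] [227.85006734 259.63533995]
```

View pics/g.png

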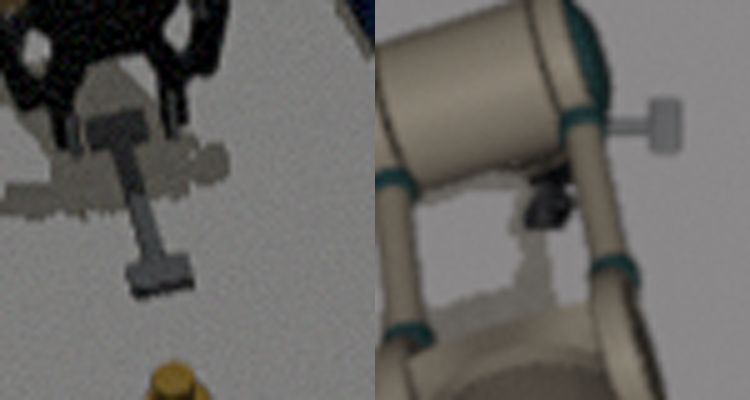

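The fingers straddle the piece's waist line, at crop pixels (65,140) and (177,125). Lowering with a small x correction.

>>> apply_moves:
  deltas: "0.12 0 -0.6 0;0 0 -0.6 0;0 0 -0.4 0;0 0 -0.1 0;0 0 0 0;0 0 0 0"

```text
t: 2.2
tool_pos: [407.9, 207.0, 10.5]
tool_rot: [179.9, -0.0, 90.3]
wrist_force: [0.1, 1.0, 0.3]
grip_width: 50.1
```

>>> apply_moves:
  deltas: "-0.12 -0.05 -0.1 0;0 0 -0.13 0;0 0 0 0;0 0 0 0"

```text
t: 2.53
tool_pos: [403.1, 205.1, 2.5]
tool_rot: [180.0, -0.0, 90.3]
wrist_force: [-0.1, 0.0, -0.5]
grip_width: 50.4
```

>>> apply_moves:
  deltas: "0 0 0 0;0 0 0 0;0 0 0 0;0 0 0 0;0 0 0 0;0 0 0 0"
  claw: 0
  force: 50

```text
t: 3.03
tool_pos: [403.6, 205.2, 2.7]
tool_rot: [180.0, -0.0, 90.3]
wrist_force: [-0.5, 0.4, 3.4]
grip_width: 10.4
```

>>> apply_moves:
  deltas: "0 0 0.2 0;0 0 0.5 0;0 0 0.9 0;0 0 0.9 0;0 0 0.9 0;0 0 0.9 0;0 0 0.3 0;0 0 0 0"

```text
t: 3.7
tool_pos: [404.8, 205.7, 142.7]
tool_rot: [179.7, -0.1, 90.3]
wrist_force: [-0.6, -0.7, -1.1]
grip_width: 10.4
```

```bash
python3 - <<'E'
from h import *
s=state();print(s['tool_pos'],s['tool_rot'],s['grip_width'],s['wrist_force'])
save('side','l_s',(170,100,290,220),5)
for dy in(-64,64): print((proj('side',np.array(s['tool_pos'])+[0,dy,4])-[170,100])*5)
E
```

```text
[404.7664358  205.65492234 142.65563588] [ 1.79694581e+02 -9.93706903e-02  9.02897366e+01] 10.387524467522043 [-0.60014068 -0.70968462 -1.11517458]
[233.44424445 372.18019102]
[188.15226883 225.90006138]
```

View pics/l_s.png

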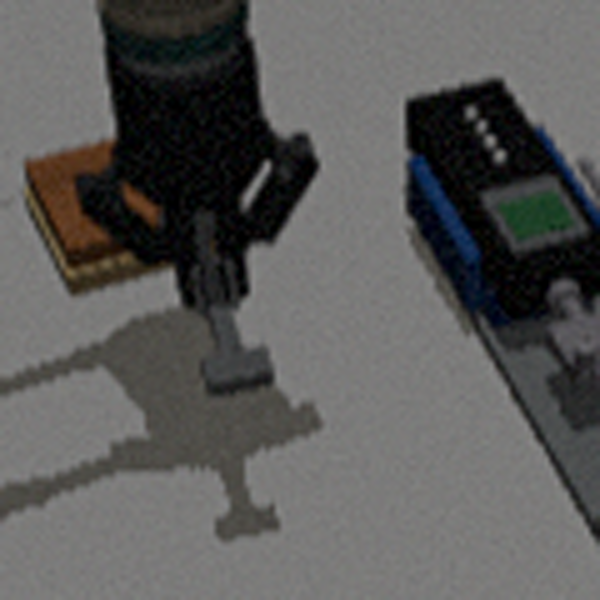

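The piece is held level, with its near head at crop pixel (240,368) against a predicted (233,372). Moving over the cradle, yaw +6°.

>>> apply_moves:
  deltas: "0.4 -0.3 0 0.1;0.8 -0.3 0 0.1;0.9 -0.3 0 0.1;0.9 -0.3 0 0.1;0.9 -0.3 0 0.1;0.9 -0.3 0 0.1;0.9 -0.25 0 0.1;0.9 -0.2 0 0.1;0.56 -0.1 0 0.1;0.3 0 0 0.1;0 0 0 0;0 0 0 0"

```text
t: 4.75
tool_pos: [625.3, 134.7, 138.4]
tool_rot: [-179.7, -0.0, 96.3]
wrist_force: [0.1, -0.7, -0.2]
grip_width: 10.4
```

>>> apply_moves:
  deltas: "0 0 -0.3 0;0 0 -0.4 0;0 0 -0.4 0;0 0 -0.1 0;0 0 0 0;0 0 0 0"

```text
t: 5.25
tool_pos: [626.3, 134.9, 104.5]
tool_rot: [-180.0, -0.0, 96.3]
wrist_force: [-0.3, -0.3, 0.0]
grip_width: 10.3
```

```bash
python3 - <<'E'
from h import *
s=state();print(s['tool_pos'],s['tool_rot'],s['grip_width'],s['wrist_force'])
save('side','m_s',(260,120,360,240),5)
save('top','m_t',(215,160,295,220),5)
a=cv2.imread('pics/m_s.png');b=cv2.imread('pics/m_t.png');b=cv2.copyMakeBorder(b,0,a.shape[0]-b.shape[0],0,0,0);b=b[:,:300]
cv2.imwrite('pics/m.png',np.hstack([a,b]))
from fit import T,r
p=r.x
for l in [(16,-44,20),(-16,-44,20)]:print((proj('side',T(p,l))-[260,120])*5)
for l in [(16,-44,20),(-16,-44,20)]:print((proj('top',T(p,l))-[215,160])*5+[500,0])
E
```

```text
[626.26443282 134.88804763 104.50018287] [-1.79976203e+02 -1.62483361e-03  9.63134857e+01] 10.272430034036768 [-0.26887328 -0.2576179   0.0308604 ]
[240.64762208 328.72919948]
[188.69284708 344.31056007]
[736.84235427 120.97495269]
[741.60985321 167.97812564]
```

View pics/m.png

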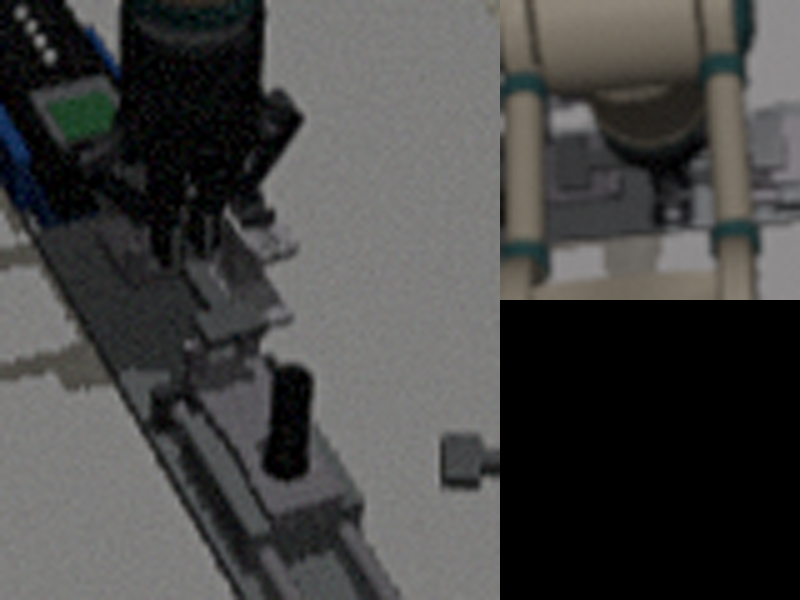

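The head sits above the pull saddle: near-face bottom corners at about (208,342) and (285,320), and a prong at about (187,347). I'll compare this with the prediction.

```bash
python3 - <<'E'
from h import *
from fit import T
s=state();t=s['tool_pos']
for l in [(-18,-75,-2.7),(18,-75,-2.7),(-18,-75,9.3),(18,-75,9.3),(-18,-53,9.3)]:
    w=T([t[0],t[1],6.31],(l[0],l[1],0));w[2]=t[2]+l[2];print(l,((proj('side',w)-[260,120])*5).round())
a=cv2.imread('pics/raw_m_s.png')[165:205,285:335]
cv2.imwrite('pics/m2.png',cv2.convertScaleAbs(cv2.resize(a,None,fx=12,fy=12,interpolation=cv2.INTER_CUBIC),alpha=1.8))
E
```

```text
(-18, -75, -2.7) [208. 356.]
(18, -75, -2.7) [268. 338.]
(-18, -75, 9.3) [209. 340.]
(18, -75, 9.3) [269. 322.]
(-18, -53, 9.3) [192. 314.]
```

View pics/m2.png

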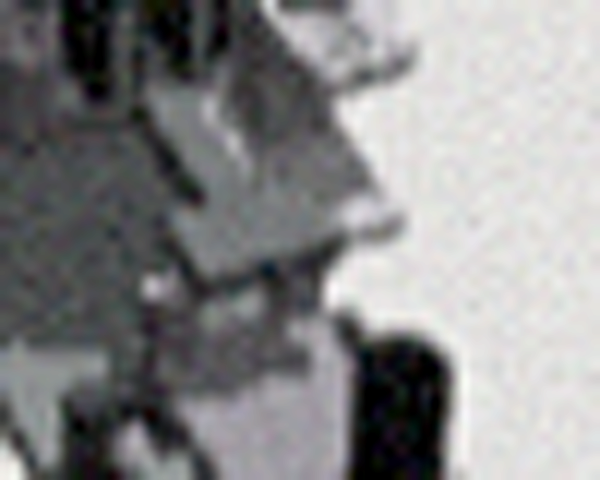

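The prediction agrees with the image to about 0.3 px, for both the head corner and the prong. Shifting x by +2 mm and lowering.

>>> apply_moves:
  deltas: "0.07 0 -0.2 0;0 0 -0.2 0;0 0 -0.2 0;0 0 -0.2 0;0 0 0 0;0 0 0 0"

```text
t: 5.85
tool_pos: [628.7, 134.5, 79.6]
tool_rot: [-179.9, -0.0, 96.3]
wrist_force: [-0.4, 0.1, 0.2]
grip_width: 10.3
```

>>> apply_moves:
  deltas: "0 0 -0.15 0;0 0 -0.15 0;0 0 -0.1 0;0 0 0 0;0 0 0 0"

```text
t: 6.27
tool_pos: [628.9, 134.6, 68.1]
tool_rot: [-180.0, -0.0, 96.3]
wrist_force: [0.1, -0.6, -1.2]
grip_width: 10.2
```

>>> apply_moves:
  deltas: "0 0 -0.05 0;0 0 -0.05 0;0 0 0 0;0 0 0 0"

```text
t: 6.6
tool_pos: [629.1, 134.6, 65.4]
tool_rot: [-180.0, 0.0, 96.3]
wrist_force: [-0.4, 0.2, -1.0]
grip_width: 10.0
```

```bash
python3 - <<'E'
from h import *
s=state();print(s['tool_pos'],s['tool_rot'],s['grip_width'],s['wrist_force'])
save('side','n_s',(275,145,345,225),1)
a=cv2.imread('pics/n_s.png')
cv2.imwrite('pics/n.png',cv2.convertScaleAbs(cv2.resize(a,None,fx=7,fy=7,interpolation=cv2.INTER_CUBIC),alpha=1.8))
E
```

```text
[629.08097939 134.57640333  65.37492511] [-1.79999742e+02  8.30192843e-04  9.62827156e+01] 10.033851418307359 [-0.39866461  0.22541128 -1.02014172]
```

View pics/n.png

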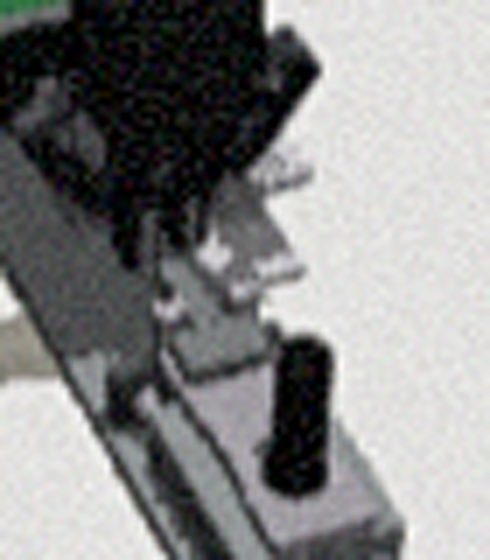

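The waist is between the prongs at (170,300) and (245,285), and the head lies on the carriage ledge outside them. Releasing and rising.

>>> apply_moves:
  deltas: "0 0 -0.02 0;0 0 0 0;0 0 0 0;0 0 0 0;0 0 0 0"
  claw: 34

```text
t: 7.07
tool_pos: [629.2, 134.6, 64.9]
tool_rot: [180.0, 0.0, 96.3]
wrist_force: [1.0, -0.1, 0.2]
grip_width: 34.2
```

>>> apply_moves:
  deltas: "0 0 0.3 0;0 0 0.6 0;0 0 0.9 0;0 0 0.9 0;0 0 0.9 0;0 0 0.3 0;0 0 0 0;0 0 0 0"
  claw: 50

```text
t: 7.73
tool_pos: [629.0, 134.6, 182.0]
tool_rot: [180.0, 0.0, 96.3]
wrist_force: [0.2, -0.1, -1.2]
grip_width: 49.5
```

>>> apply_moves:
  deltas: "0.06 -0.5 0 0;0.1 -0.9 0 0;0.1 -0.9 0 0;0.1 -0.9 0 0;0.1 -0.8 0 0;0 -0.29 0 0;0 0 0 0;0 0 0 0"

```text
t: 8.4
tool_pos: [642.1, 5.7, 180.5]
tool_rot: [-179.9, -0.1, 96.2]
wrist_force: [0.4, -0.0, -0.5]
grip_width: 49.9
```

```bash
python3 - <<'E'
from h import *
from fit import T,r
s=state();print(s['tool_pos'],s['tool_rot'],s['grip_width'],s['wrist_force'])
save('side','o_s',(260,130,350,230),1)
save('top','o_t',(205,155,295,225),1)
a=cv2.imread('pics/o_s.png');b=cv2.imread('pics/o_t.png')
a,b=[cv2.convertScaleAbs(cv2.resize(i,None,fx=k,fy=k,interpolation=cv2.INTER_CUBIC),alpha=1.7) for i,k in((a,4.4),(b,4.4))]
b=cv2.copyMakeBorder(b,0,a.shape[0]-b.shape[0],0,0,0);cv2.imwrite('pics/o.png',np.hstack([a,b]))
E
```

```text
[642.1157572    5.74877261 180.46827099] [-1.79857678e+02 -8.61180030e-02  9.62002075e+01] 49.92371789557013 [ 0.41183042 -0.03151152 -0.50163454]
```

View pics/o.png

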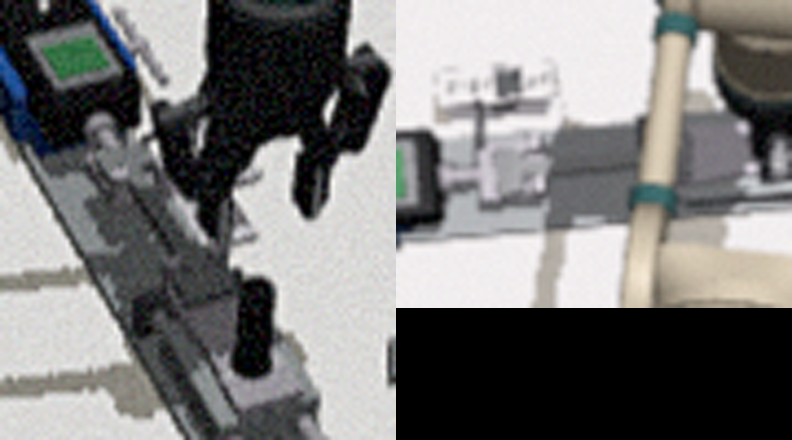

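The piece lies in both saddles. Descending around the handle.

>>> apply_moves:
  deltas: "0.02 0 -0.5 0;0 0 -0.6 0;0 0 -0.6 0;0 0 -0.6 0;0 0 -0.4 0;0 0 -0.2 0;0 0 -0.1 0;0 0 0 0;0 0 0 0;0 0 0 0"

```text
t: 9.33
tool_pos: [644.3, 6.1, 92.9]
tool_rot: [179.9, 0.0, 96.3]
wrist_force: [0.2, 0.1, 0.2]
grip_width: 49.9
```

>>> apply_moves:
  deltas: "0 0 0 0;0 0 0 0;0 0 0 0;0 0 0 0;0 0 0 0;0 0 0 0"
  claw: 0
  force: 90

```text
t: 9.83
tool_pos: [643.7, 5.7, 92.7]
tool_rot: [180.0, 0.0, 96.3]
wrist_force: [-2.0, -0.2, 5.6]
grip_width: 19.4
```

>>> apply_moves:
  deltas: "0.011 -0.1 0 0;0.011 -0.1 0 0;0.011 -0.1 0 0;0.011 -0.1 0 0;0.011 -0.1 0 0;0.011 -0.1 0 0;0.011 -0.1 0 0;0.011 -0.1 0 0;0.011 -0.1 0 0;0.011 -0.1 0 0;0 0 0 0;0 0 0 0"

```text
t: 10.83
tool_pos: [646.2, -20.9, 92.7]
tool_rot: [180.0, -0.3, 96.2]
wrist_force: [-2.8, 8.9, 6.4]
grip_width: 19.5
```

```bash
python3 - <<'E'
from h import *
from fit import T,r
s=state();print(s['tool_pos'],s['tool_rot'],s['grip_width'],s['wrist_force'])
save('side','p_s',(265,130,335,210),1)
save('top','p_t',(205,160,270,205),1)
for d in(15,20,25,30): print(d,proj('top',T(r.x,(56.5,86-d,4.5)))-[205,160],proj('side',T(r.x,(56.5,86-d,4.5)))-[265,130])
a=cv2.imread('pics/p_s.png');b=cv2.imread('pics/p_t.png')
a,b=[cv2.convertScaleAbs(cv2.resize(i,None,fx=k,fy=k,interpolation=cv2.INTER_CUBIC),alpha=1.7) for i,k in((a,4),(b,8))]
h=max(a.shape[0],b.shape[0]);a,b=[cv2.copyMakeBorder(i,0,h-i.shape[0],0,0,0) for i in(a,b)];cv2.imwrite('pics/p.png',np.hstack([a,b]))
E
```

```text
[646.1616766  -20.92019569  92.72291394] [179.99805045  -0.32121511  96.24031698] 19.460572417754577 [-2.84925211  8.8878678   6.42834043]
15 [22.47015895 16.98679872] [38.77714316 31.28788864]
20 [23.94627516 16.83292267] [39.4805447  32.30354822]
25 [25.42227953 16.67905827] [40.18698591 33.32359687]
30 [26.89817205 16.52520554] [40.89648654 34.3480631 ]
```

View pics/p.png

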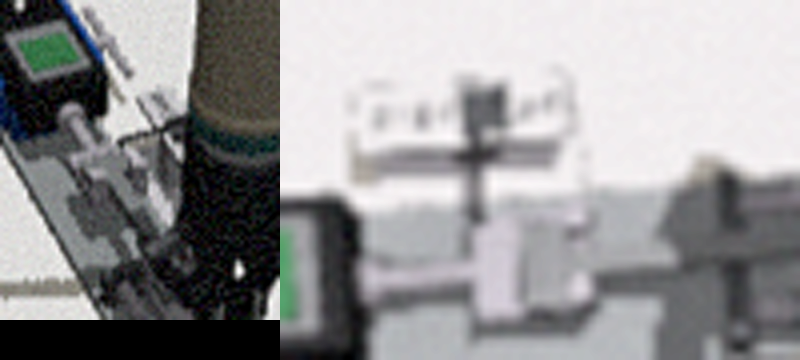

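Top: the pointer is at column 475 and the dark clip spans 463–508, centre about 487. The pointer is near travel 20 and needs about 6 mm more.

>>> apply_moves:
  deltas: "0.011 -0.1 0 0;0.011 -0.11 0 0;0 0 0 0;0 0 0 0;0 0 0 0;0 0 0 0"

```text
t: 11.43
tool_pos: [646.7, -26.4, 92.7]
tool_rot: [-180.0, -0.4, 96.2]
wrist_force: [-3.9, 8.6, 7.1]
grip_width: 19.4
```

```bash
python3 - <<'E'
from h import *
s=state();print(s['tool_pos'],s['tool_rot'],s['grip_width'],s['wrist_force'])
im=np.mean([get_image('top')[:,:,::-1].astype(float) for _ in range(8)],0)
g=im.mean(2)
print('clip/pointer rows, cols 222..239');print('     ',list(range(222,240)))
for v in range(167,190): print(v,g[v,222:240].astype(int))
b=im[163:205,210:270].clip(0,255).astype(np.uint8)
cv2.imwrite('pics/q.png',cv2.convertScaleAbs(cv2.resize(b,None,fx=13,fy=13,interpolation=cv2.INTER_CUBIC),alpha=1.7))
E
```

```text
[646.67983088 -26.40911084  92.7416819 ] [-179.99519786   -0.37860861   96.2468546 ] 19.41807784431958 [-3.85780995  8.60027859  7.13258158]
clip/pointer rows, cols 222..239
      [222, 223, 224, 225, 226, 227, 228, 229, 230, 231, 232, 233, 234, 235, 236, 237, 238, 239]
167 [140 140 140 141 140 141 141 141 140 141 140 141 140 140 141 140 140 140]
168 [141 140 140 140 140 140 140 140 141 141 141 140 141 140 140 140 135 129]
169 [140 141 141 140 133 125 122 124 134 138 135 135 141 141 140 140 137 133]
170 [141 140 140 140 132 115 104 105 115 112 102 118 140 141 141 141 140 138]
171 [140 141 141 141 133 107  81  81  83  72  62 108 140 141 140 140 127 124]
172 [134 134 140 135 125 101  61  62  62  53  51 100 134 128 126 128 110 121]
173 [114 120 134 124 119 101  60  60  61  57  57 102 128 112 115 126 114 127]
174 [102 113 129 119 125 110  63  60  62  61  63  97 120 114 123 136 133 136]
175 [103 112 136 133 136 117  64  58  62  64  64  92 123 133 137 141 141 140]
176 [128 131 141 142 142 120  73  59  61  80  95 114 134 141 140 140 135 128]
177 [140 140 141 141 141 127 104  84  55  66  82 
[... 264 characters left out ...]
81 [ 92  93  93  93  91  87  87  87  69  77 114 127 127 126 126 125 126 133]
182 [126 126 126 126 126 126 126 112  74  76 122 141 142 141 141 141 141 141]
183 [141 141 141 141 141 142 141 123  79  75 118 140 141 141 141 141 140 140]
184 [141 140 141 141 141 141 141 123  81  78 110 123 119 123 126 128 125 122]
185 [124 120 125 127 125 125 126 109  70  69  98 109 104 106 108 111 108 106]
186 [108 104 108 110 108 108 109  93  61  58  89 110 109 109 109 110 112 114]
187 [106 105 104 104 103 104 105  89  60  60  92 116 117 116 107  99 104 108]
188 [105 105 105 104 103 105 105  90  82 100 112 121 121 117 103  93  95  98]
189 [105 104 103 103 104 105 105  91  93 117 121 121 120 113 101  97  95  97]
```

View pics/q.png

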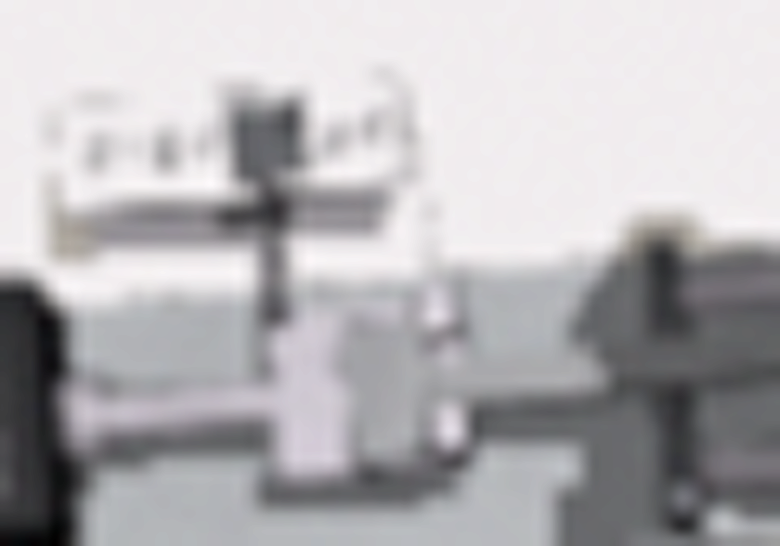

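Averaged top view: the clip spans columns 227.0–233.0, which puts its centre at about 230.2–230.5 carried to the tip's row. The pointer tip is at column 230.4, so it is within about 1 mm of centre, with ±5 mm allowed. Checking that it holds still.

>>> apply_moves:
  deltas: "0 0 0 0;0 0 0 0;0 0 0 0;0 0 0 0;0 0 0 0;0 0 0 0;0 0 0 0;0 0 0 0;0 0 0 0;0 0 0 0;0 0 0 0;0 0 0 0"

```text
t: 12.83
tool_pos: [646.7, -26.4, 92.7]
tool_rot: [-180.0, -0.4, 96.3]
wrist_force: [-2.9, 9.5, 6.8]
grip_width: 19.5
```

```bash
python3 - <<'E'
from h import *
g=np.mean([get_image('top').astype(float) for _ in range(6)],0).mean(2)
for v in(173,178,183,186): print(v,g[v,226:235].astype(int))
s=state();print(s['t'],s['tool_pos'],s['wrist_force'],s['grip_width'])
print(close_job())
E
```

```text
173 [120 101  60  60  61  57  58 102 128]
178 [103  94  84  70  42  39  62  77  79]
183 [141 142 141 123  79  74 118 141 141]
186 [108 108 109  93  61  60  89 110 109]
13.1333 [646.6650137  -26.36998673  92.72559678] [-2.60925522  9.73238873  8.15436748] 19.40504275698358
the job is handed in; nothing more can be done
None
```

The job is handed in. The leftmost dog-bone lies in both saddles, waist between the prongs and heads outside, and I let go of it before touching the handle. I then gripped the handle from above and pulled the carriage about 32 mm. The arm is still holding it there.

**Pointer:** in the last images its tip sat within about 1 mm of the middle of the clip's gap, with about ±5 mm allowed. I took the middle from the clip's outer width, because the two tabs are barely resolved at this image size.

**Hold:** the handle and pointer did not move over about 1.5 s of waiting. The pull was about 9 N, and the job took 13 s in all.

**Bystanders:** the straight bar, brass weight, plywood and screwdriver were never approached closely, but I did not check them in a final picture.

**Disagreement:** the gripper's opening reads about 2 mm under the real width, 10.4 mm on the 12 mm waist and 19.4 mm on the 22 mm handle. The pictures showed the piece held, and the handle did not slip.

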